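# Clear the sprung lid and hold it just below its balance point

## Robot

A 6-joint arm with a two-finger parallel gripper is mounted at the origin on the work surface. World frame = base frame: x ahead of the robot, y to its left, z up, the work surface at z = 0. Lengths are in m, angles in rad, forces in N, time in s.
With the tool pointing down it reaches from about 0.275 to 0.85 m from the base axis. Payload 5.2 kg.
Tool frame: the origin (TCP) lies midway between the tips of the shut fingers; the grasp point (between the pads) lies 19 mm behind it; z points along the fingers, y is the direction in which the jaws open and shut (so a half turn about z gives the same grasp; the last joint's range is limited). The gripper opens to 85 mm and grips with 20 to 120 N. Pads are 22 mm wide; open, the fingers measure 114 mm over their backs; the gripper's body (76 mm by 85 mm) begins 54 mm behind the grasp point. The pads swing forward as they close: fully open they stand 13 mm farther back than shut.
Start: joints at [-1.402, 0.259, 1.535, -0, 1.348, -0.203], TCP at [0.2, -0.512, 0.195] pointing down, gripper open.
Joint ranges: [-3.14, 3.14], [-0.91, 2.08], [0.19, 2.58], [-1.22, 4.36], [0.22, 2.71], [-3.12, 3.12]. Speed limits (rad/s): [2.57, 2.57, 3.14, 3.14, 3.14, 3.14].

## Interface

Orientations are given as a unit quaternion [x, y, z, w].
In Python, from plant import arm gives the robot as it stands. The module is installed in compiled form; this text tells all that it offers. Calls block until the motion is done:
- arm.move_ptp(position, orientation): joint-space move of the TCP to a pose.
- arm.movel(position, v=0.15, attitude=None, contact_N=None): straight line of the TCP; attitude=None keeps the orientation; v is the mean speed in m/s. With contact_N (N) it stops when the force on the tool has changed by that much, and returns True; else False.
- arm.move_joints(angles): joint-space move.
- arm.set_gripper(opening, effort=None): opening from 0.0 (shut) to 1.0 (fully open); effort is the grip in N (None keeps the last); returns when the fingers have stopped.
- arm.pause(seconds).
- arm.ik(position, orientation): joint angles nearest the present ones, or None.
- arm.observe(): the state.
- arm.get_image(name): name is "side" or "top" or "wrist"; returns a dict with "color" (480x640x3 uint8, red, green, blue), "range_z" (480x640 float32, m along the optical axis (not along the pixel's ray), 0 where there is no reading), "vfov" (degrees; the focal length in pixels is half the picture's height over the tangent of half this angle, whatever the lens; pixels are square), "cx", "cy" (the principal point, pixels), "eye" and "attitude" of the camera in the world. Camera axes: x right, y up, looking along -z (the intrinsics and any distortion apply to the point x, -y, -z); pixel columns grow to the right and rows downward; lengths in m; the calibration is good to about 2 mm. A picture is of the moment at which its call begins.
A pose or a line that the arm cannot do raises arm.IKError and nothing moves.
- arm.job_done(): hands the job in, once; it reports no verdict.
The state is a dict: "t": time; "joint_positions": joint angles; "joint_vel": joint speeds; "tau": joint torques, N m; "tcp_pos": TCP position; "eef_rot": TCP orientation; "wrist_force": force on the tool from outside, world axes, zero at the start; "ft_torque": the same for the moment, N m; "gripper_width": opening from 0.0 (shut) to 1.0 (fully open).
Only numpy, scipy, OpenCV 4.12 (cv2) and the standard library are available. Lean on these libraries where they do the work, as an engineer would, in place of code of your own. Each camera call takes 0.05 s, during which the arm holds its last target.

## Task

A rejected ring cutter has been left on the closed sprung lid of the white storage box: first drop it into the wire basket. Then lift the lid by its bar past its balance point, where the spring overcomes its weight and it begins to swing open, without letting it fly fully open, bring it back and finish while still holding it, motionless, just below that point, so that it would fall shut if you let go. Leave the jar, the mug and the pot where they are.

Things in the scene. Friction and masses are not known exactly. Their poses are not given: they have to be found in the camera images.
- box: White sheet-metal storage box fixed to the bench, to the left or right of the basket: 180 (x) x 260 (y) x 110 mm high without its lid, walls 4 mm. Origin: centre of the underside. Its own -x side is the front with the lid's bar; the lid's hinge runs along y on the top of its rear (+x) side.
- lid (a joint): Lid angle in rad: 0 shut (level), growing as its front rises, stop at 1.75 (leaning back). A spring in the hinge carries half its weight: it falls shut by itself below the balance point at 1.05 rad (60 degrees) and swings open by itself above it. Lifting at the bar takes 2 N when shut, nothing at the balance point. Just below means held within 15 degrees below the balance point.
- lid_bar (a point): Middle of the lid's lifting bar: round steel bar, 14 mm diameter, parallel to the hinge (box y), 110 mm free length between two flat side arms. It stands out in the plane of the lid, 45 mm in front of the lid's front edge (38 mm free gap behind it), clear of the box front, 114 mm above the bench when shut. It turns with the lid, 229 mm from the hinge.
- lid_hinge (a point): Point on the hinge axis, middle of the box's width, 110 mm above the bench. The lid, a white steel plate, 0.9 kg, 184 mm from hinge to front edge, 264 mm wide, 8 mm thick, lies on top of it: top face 118 mm above the bench when shut. The bar's middle is then 229 mm in front of this point and 4 mm above it.
- cutter: The rejected cutter: plain round steel ring standing on its flat edge on the lid, 44 mm outer diameter, 38 mm inner diameter, 30 mm high, 0.04 to 0.09 kg. Origin: centre of its underside; its own z is the ring's axis.
- basket: Open rectangular steel wire basket, fixed to the bench, 160 (x) x 200 (y) x 80 mm high, walls 4 mm, floor 4 mm. Origin: centre of its underside.
- jar: Bystander: small amber glass jar with black cap, 42 mm diameter, 50 mm high. Origin: centre of its underside.
- mug: Bystander: white mug, 80 mm diameter, 90 mm high. Origin: centre of its underside.
- pot: Bystander: plain white plastic pot, 52 mm diameter, 60 mm high. Origin: centre of its underside.
Mind the look-alikes: they are no part of the job. Leave any yellow look-alike of the cutter alone.

How it is judged:
By the outcome, as a careful person would: the job done as asked, in the order asked, and still so for the second after the job is handed in, while the arm keeps its last pose, push and grip.
It also fails if it takes over 61 s, if anything falls off the work surface, if the arm or the gripper's body presses on something with over 40 N, if the wrist force passes 120 N, or if a joint passes its speed limit or range.

## Working session

There is one attempt and no reset: what is moved stays moved. The work goes in short steps, each a Python script; the robot and the scene stay as the last script left them, time stands still between calls to the robot, and variables do not carry over. Pictures are saved under pics/ and viewed, and the job is handed in when it is done.

```bash
mkdir -p pics; ls; cat > h.py <<'E'
import numpy as np, cv2, pickle
from scipy.spatial.transform import Rotation as R
def snap(arm,name,tag):
    im=arm.get_image(name); pickle.dump(im,open(f'pics/{tag}.pkl','wb'))
    cv2.imwrite(f'pics/{tag}.png',cv2.cvtColor(im['color'],cv2.COLOR_RGB2BGR)); return im
def rot(im):
    a=np.array(im['attitude']); return R.from_quat(a).as_matrix() if a.size==4 else a.reshape(3,3)
def f(im): return 240/np.tan(np.radians(im['vfov'])/2)
def ray(im,u,v):
    d=np.array([(u-im['cx'])/f(im),-(v-im['cy'])/f(im),-1.0]); return np.array(im['eye']),rot(im)@d
def onplane(im,u,v,z):
    e,d=ray(im,u,v); return e+d*(z-e[2])/d[2]
def cloud(im):
    v,u=np.mgrid[0:480,0:640]; z=im['range_z']
    p=np.stack([(u-im['cx'])/f(im)*z,-(v-im['cy'])/f(im)*z,-z],-1)
    return p@rot(im).T+np.array(im['eye'])
E
python3 - <<'E'
from plant import arm
from h import *
for n in ['side','top','wrist']:
    im=snap(arm,n,n+'0'); print(n,{k:v for k,v in im.items() if k not in('color','range_z')})
print(arm.observe())
E
```

```text
pics
side {'vfov': 54.130881975435685, 'cx': 321.3251151987473, 'cy': 247.9306320299557, 'eye': array([ 0.39318126, -0.9091256 ,  0.55623403]), 'attitude': array([ 0.49913092, -0.05553918, -0.1090319 ,  0.85784367])}
top {'vfov': 54.393074745061796, 'cx': 311.80612527984465, 'cy': 237.49138081402253, 'eye': array([ 0.44369124, -0.14608787,  0.95145839]), 'attitude': array([ 0.06757031, -0.05833622, -0.69929129,  0.70924103])}
wrist {'vfov': 68.54135083159039, 'cx': 319.99709306118757, 'cy': 234.2140113477773, 'eye': array([ 0.2604458 , -0.48812187,  0.37320674]), 'attitude': array([-0.10663442,  0.07366373, -0.55905827,  0.81893627])}
{'t': 0.15, 'joint_positions': array([-1.40181523e+00,  2.59179810e-01,  1.53579836e+00, -1.98352022e-05,
        1.34801108e+00, -2.02783478e-01]), 'joint_vel': array([ 2.03283191e-05, -2.16984742e-03, -4.48042324e-03,  8.52140658e-04,
        4.56866762e-04,  1.27512209e-04]), 'tau': array([ 1.54065972e-03, -4.46386778e+01, -2.90820533e+01, -1.97567024e-04,
        8.16899847e-03, -2.03816194e-05]), 'tcp_pos': array([ 0.19974023, -0.51197417,  0.19407682]), 'eef_rot': array([ 9.82772928e-01,  1.84815810e-01,  2.13190943e-06, -6.98360918e-04]), 'wrist_force': array([-0.18457329,  0.45040573,  0.26438702]), 'ft_torque': array([-0.01150184, -0.03139515, -0.04654129]), 'gripper_width': 0.9997449509435719}
```

View pics/top0.png

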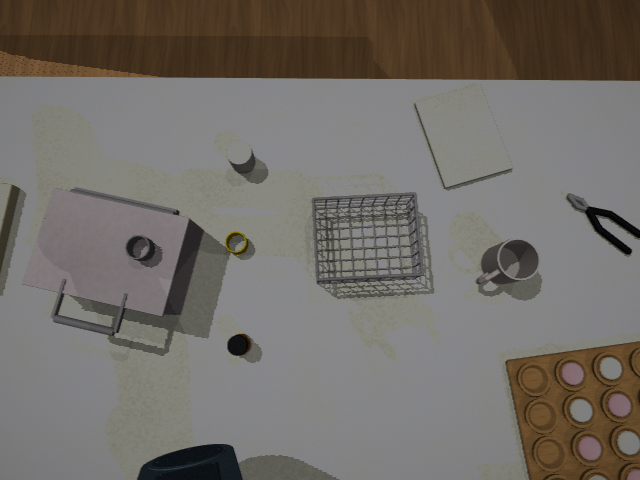

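View pics/side0.png

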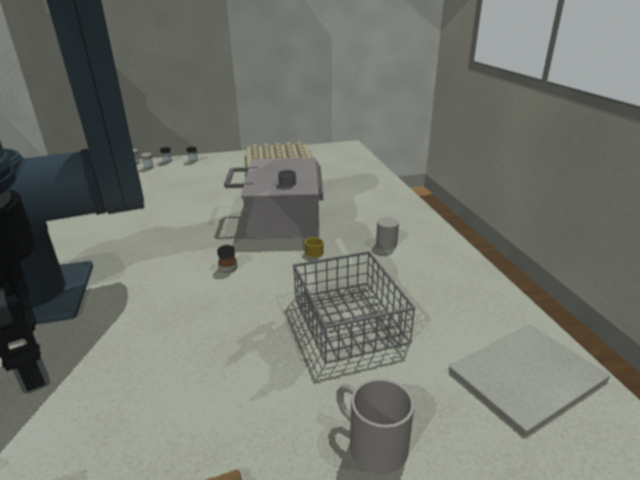

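The top view shows the box on the left with its bar at (55,317)–(113,331), the steel ring on the lid near (140,247), the yellow look-alike at (237,243), the jar at (239,345), the pot at (241,157), the basket around (368,240) and the mug at (515,262). Next I measure them.

```bash
python3 - <<'E'
import pickle
from h import *
im=pickle.load(open('pics/top0.pkl','rb'))
P=cloud(im); z=im['range_z']
def dp(u,v): print('depth',(u,v),P[v,u].round(4))
for q in [(90,240),(60,270),(160,290),(140,238),(84,322),(367,230),(300,400),(238,345)]: dp(*q)
reg=np.zeros((480,640),bool); reg[170:330,10:215]=1
lid=((abs(P[...,2]-0.118)<0.012)&reg).astype(np.uint8)
lid=cv2.morphologyEx(lid,cv2.MORPH_OPEN,np.ones((13,13)))
cs,_=cv2.findContours(lid,cv2.RETR_EXTERNAL,cv2.CHAIN_APPROX_NONE); c=max(cs,key=cv2.contourArea)
W=np.array([onplane(im,u,v,.118)[:2] for u,v in c[:,0]]).astype(np.float32)
r=cv2.minAreaRect(W); print('lid rect',r); print(cv2.boxPoints(r))
# ring
gray=cv2.cvtColor(im['color'],cv2.COLOR_RGB2GRAY)
m=((gray<100)&reg); m[:,:120]=0;m[:225]=0;m[270:]=0;m[:,165:]=0
cs,_=cv2.findContours(m.astype(np.uint8),cv2.RETR_EXTERNAL,cv2.CHAIN_APPROX_NONE);c=max(cs,key=cv2.contourArea);print(cv2.boundingRect(c))
mz=(P[...,2]>.135)&(P[...,2]<.16); mz[:225]=0;mz[270:]=0;mz[:,:120]=0;mz[:,165:]=0
vv,uu=np.nonzero(mz); W=np.array([onplane(im,u,v,.148)[:2] for u,v in zip(uu,vv)]).astype(np.float32)
print('ring',cv2.minEnclosingCircle(W),len(W))
crop=cv2.imread('pics/top0.png')[170:350,10:230]; cv2.imwrite('pics/crop1.png',cv2.resize(crop,None,fx=3.3,fy=3.3,interpolation=cv2.INTER_CUBIC))
# bar
for p in [(55,317),(113,331)]: print('bar',onplane(im,*p,.121))
# basket rim
for p in [(313,198),(416,194),(424,279),(317,282)]: print('bask',onplane(im,*p,.08))
for p,h in [((238,345),.05),((515,262),.09),((241,155),.06),((237,243),.03)]: print(p,onplane(im,*p,h))
E
```

```text
depth (90, 240) [0.5844 0.2715 0.1151]
depth (60, 270) [0.5282 0.3183 0.1192]
depth (160, 290) [0.4951 0.1356 0.1175]
depth (140, 238) [0.5876 0.1762 0.1247]
depth (84, 322) [0.4369 0.2656 0.1189]
depth (367, 230) [ 0.6325 -0.2466 -0.001 ]
depth (300, 400) [ 0.2931 -0.1142  0.0003]
depth (238, 345) [0.3981 0.0032 0.0495]
lid rect ((0.5676683783531189, 0.23760977387428284), (0.26483193039894104, 0.1903497874736786), 78.7762680053711)
[[0.4485402  0.12625124]
 [0.6352495  0.08920142]
 [0.68679655 0.34896833]
 [0.50008726 0.38601813]]
(125, 235, 38, 33)
ring ((0.566588282585144, 0.1698412150144577), 0.02435298077762127) 247
bar [0.44483624 0.31685608 0.121     ]
bar [0.42222761 0.21182154 0.121     ]
bask [ 0.67794252 -0.13458619  0.08      ]
bask [ 0.68826025 -0.33255599  0.08      ]
bask [ 0.52490697 -0.34343052  0.08      ]
bask [ 0.51650407 -0.14441983  0.08      ]
(238, 345) [0.39817349 0.00308647 0.05      ]
(515, 262) [ 0.55776336 -0.50964352  0.09      ]
(241, 155) [0.77062814 0.0114982  0.06      ]
(237, 243) [0.59648982 0.01703474 0.03      ]
```

View pics/crop1.png

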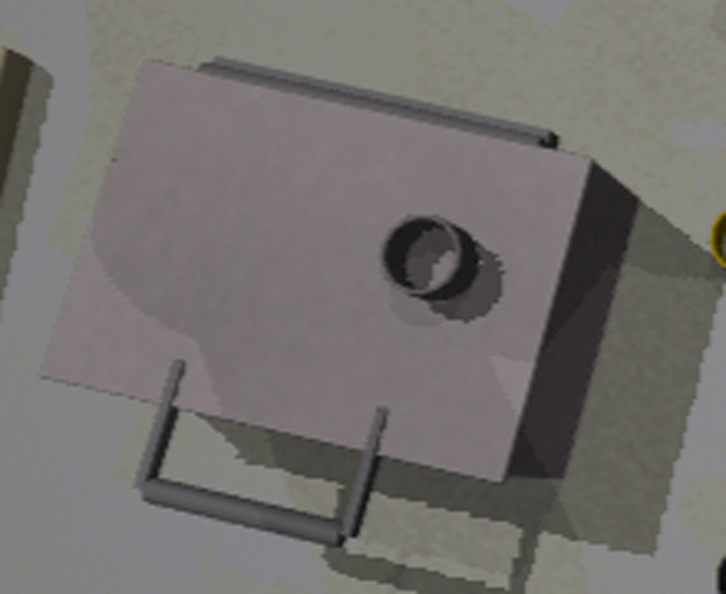

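```bash
cat >> h.py <<'E'
def down(yaw):  # tool y along (cos yaw, sin yaw), z down
    y=np.array([np.cos(yaw),np.sin(yaw),0]); z=np.array([0,0,-1.]); x=np.cross(y,z)
    return R.from_matrix(np.stack([x,y,z],1)).as_quat()
E
python3 - <<'E'
import pickle
from h import *
from plant import arm
im=pickle.load(open('pics/top0.pkl','rb'))
print('ring',onplane(im,138.5,248,.148))
im=pickle.load(open('pics/side0.pkl','rb'))
P=cloud(im)
for p in [(287,174)]: print(onplane(im,*p,.148))
for yaw in (-.2,-.2+np.pi):
  for p in [[.567,.17,.22],[.567,.17,.119],[.60,-.24,.2],[.60,-.24,.035],[.433,.264,.1],[.56,.24,.32]]:
    q=arm.ik(p,down(yaw)); print(yaw,p,None if q is None else q.round(2))
E
```

```text
ring [0.56578254 0.16833885 0.148     ]
[0.56879973 0.1599306  0.148     ]
-0.2 [0.567, 0.17, 0.22] [ 0.1   0.32  1.39 -0.    1.43  0.3 ]
-0.2 [0.567, 0.17, 0.119] [ 0.1   0.39  1.54 -0.    1.21  0.3 ]
-0.2 [0.6, -0.24, 0.2] [-0.55  0.43  1.28 -0.    1.44 -0.35]
-0.2 [0.6, -0.24, 0.035] [-0.55  0.56  1.48 -0.    1.1  -0.35]
-0.2 [0.433, 0.264, 0.1] [ 0.33  0.27  1.77 -0.    1.1   0.53]
-0.2 [0.56, 0.24, 0.32] [ 0.22  0.32  1.15 -0.    1.67  0.42]
2.941592653589793 [0.567, 0.17, 0.22] [ 0.1   0.32  1.39 -0.    1.43 -2.84]
2.941592653589793 [0.567, 0.17, 0.119] [ 0.1   0.39  1.54 -0.    1.21 -2.84]
2.941592653589793 [0.6, -0.24, 0.2] [-0.55  0.43  1.28 -0.    1.44  2.79]
2.941592653589793 [0.6, -0.24, 0.035] [-0.55  0.56  1.48 -0.    1.1   2.79]
2.941592653589793 [0.433, 0.264, 0.1] [ 0.33  0.27  1.77 -0.    1.1  -2.61]
2.941592653589793 [0.56, 0.24, 0.32] [ 0.22  0.32  1.15 -0.    1.67 -2.72]
```

```bash
python3 - <<'E'
from h import *
from plant import arm
o=arm.observe(); 
arm.movel([.2,-.512,.30],v=.2)
arm.move_ptp([.52,.17,.30],down(-.2))
snap(arm,'wrist','w1'); snap(arm,'wrist','w1'); o=arm.observe(); print(o['t'],o['tcp_pos'])
E
```

```text
3.5833 [0.52028558 0.16921024 0.29994716]
```

View pics/w1.png

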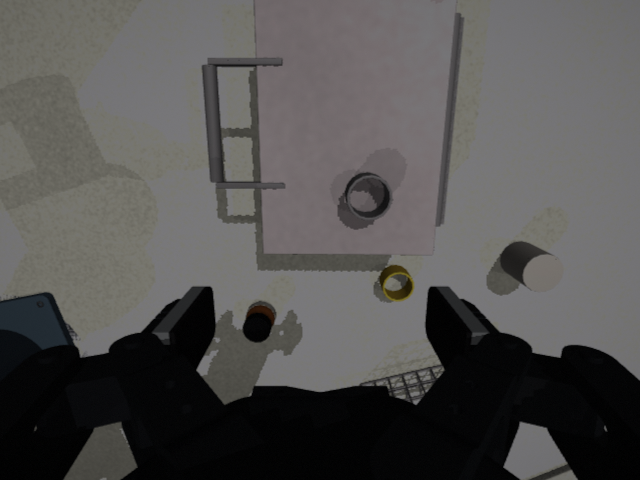

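The wrist view shows the ring's rim centred near (368,196), the bar from (210,66) to (217,182), and the lid's front edge from (255,0) to (264,254).

```bash
python3 - <<'E'
import pickle
from h import *
im=pickle.load(open('pics/w1.pkl','rb'))
for u,v in [(368,196),(346,196),(390,196)]: print('ring',onplane(im,u,v,.148).round(4))
A=onplane(im,210.5,67,.121);B=onplane(im,217,182,.121); print('bar',A,B,np.linalg.norm(A-B),np.arctan2(*(A-B)[:2][::1]))
C=onplane(im,255,0,.118);D=onplane(im,264,254,.118);E_=onplane(im,434,254,.118); print('front',C,D,'rear',E_,np.linalg.norm(E_-D), np.arctan2(*(C-D)[:2]))
P=cloud(im); 
for q in [(212,100),(215,150),(300,100),(400,50),(366,178)]: print(q,P[q[1],q[0]].round(4))
# bar centreline from colour: dark columns
g=cv2.cvtColor(im['color'],cv2.COLOR_RGB2GRAY)
for v in (90,110,150,170): print(v,g[v,200:226])
E
```

```text
ring [0.5679 0.1743 0.148 ]
ring [0.5475 0.1785 0.148 ]
ring [0.5882 0.1702 0.148 ]
bar [0.44647666 0.31842684 0.121     ] [0.42321499 0.21403212 0.121     ] 0.10695496103076933 0.219242590571746
front [0.50045534 0.36462257 0.118     ] [0.45081025 0.12925892 0.118     ] rear [0.63031121 0.09273186 0.118     ] 0.1831797481648282 0.20788209539157837
(212, 100) [0.4397 0.2903 0.1203]
(215, 150) [0.4294 0.2449 0.1192]
(300, 100) [0.5221 0.2737 0.1188]
(400, 50) [0.6232 0.2984 0.116 ]
(366, 178) [0.5689 0.1913 0.1476]
90 [118 118 118  93  57  58  64  69  73  76  77  77  74  69  61  56  47  43
  89 119 118 119 119 118 118 119]
110 [116 119 118 119 102  67  55  63  68  72  75  77  76  74  69  63  56  49
  39  81 116 120 119 118 118 119]
150 [119 119 118 119 119 119 120 101  66  59  67  70  73  75  75  74  70  65
  58  52  43  36  55  97 119 118]
170 [121 120 119 119 120 120 120 119 121  89  53  61  64  67  68  67  65  63
  59  53  46  39  30  54  94 114]
```

```bash
python3 - <<'E'
from h import *
from plant import arm
arm.move_ptp([.567,.173,.20],down(-.206))
print(arm.movel([.567,.173,.119],v=.08,contact_N=6))
print(arm.observe()['tcp_pos'],arm.observe()['wrist_force'])
arm.set_gripper(0.0,30)
o=arm.observe(); print(o['t'],o['gripper_width']*85,o['wrist_force'],o['tcp_pos'])
arm.movel([.567,.173,.25],v=.15)
o=arm.observe(); print(o['t'],o['gripper_width']*85)
snap(arm,'wrist','w2')
E
```

```text
False
[0.56748075 0.17306409 0.11961619] [ 0.00177636 -0.06314483  0.03429131]
6.0333 -0.23230357943218452 [-0.3981596   0.46682892  0.48550649] [0.56703937 0.17298651 0.11902426]
7.0583 0.1783388008393888
```

View pics/w2.png

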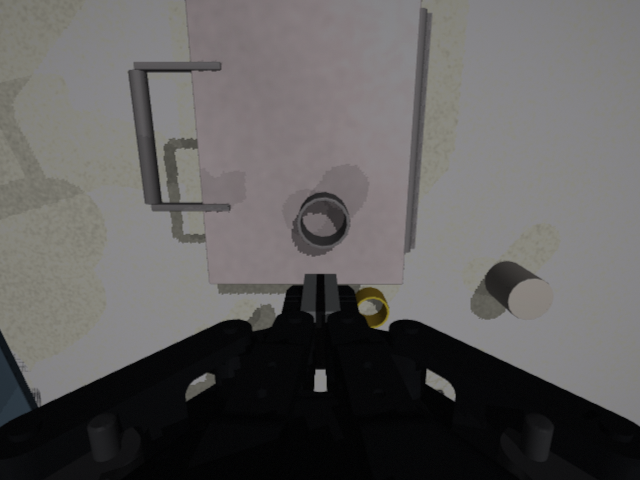

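The gripper shut on nothing. The ring is still on the lid with its rim at (323,223), so I check where it really is.

```bash
python3 - <<'E'
import pickle
from h import *
from plant import arm
im=pickle.load(open('pics/w2.pkl','rb'))
for u,v in [(323,223),(298,223),(349,223)]: print('ring',onplane(im,u,v,.148).round(4))
P=cloud(im)
for q in [(323,201),(346,223),(320,245),(320,225),(300,100),(311,285),(329,285),(311,300),(372,296),(530,300),(143,130)]: print(q,P[q[1],q[0]].round(4))
# project tcp
def proj(im,p):
    c=rot(im).T@(np.array(p)-im['eye']); return im['cx']-f(im)*c[0]/c[2], im['cy']+f(im)*c[1]/c[2]
print('tcp',proj(im,[.567,.173,.25])); print(R.from_quat(arm.observe()['eef_rot']).as_matrix().round(3), im['eye'])
im=snap(arm,'top','t2')
E
python3 - <<'E'
import cv2
im=cv2.imread('pics/t2.png');cv2.imwrite('pics/t2c.png',cv2.resize(im[150:350,0:260],None,fx=3,fy=3))
E
```

```text
ring [0.5688 0.1726 0.148 ]
ring [0.5488 0.1768 0.148 ]
ring [0.5896 0.1683 0.148 ]
(323, 201) [0.5716 0.1855 0.1187]
(346, 223) [0.5872 0.1688 0.1482]
(320, 245) [0.5625 0.1546 0.1476]
(320, 225) [0.5646 0.1648 0.1195]
(300, 100) [0.57   0.2718 0.1189]
(311, 285) [0.5655 0.1848 0.3016]
(329, 285) [0.5722 0.1828 0.3002]
(311, 300) [0.5658 0.1846 0.3147]
(372, 296) [0.6045 0.0425 0.0286]
(530, 300) [0.778  0.016  0.0594]
(143, 130) [0.4357 0.2754 0.1198]
tcp (np.float64(320.89497169717214), np.float64(266.2082850416571))
[[ 0.205  0.979 -0.002]
 [ 0.979 -0.205 -0.   ]
 [-0.001 -0.002 -1.   ]] [0.58008751 0.23705518 0.42810777]
```

View pics/t2c.png

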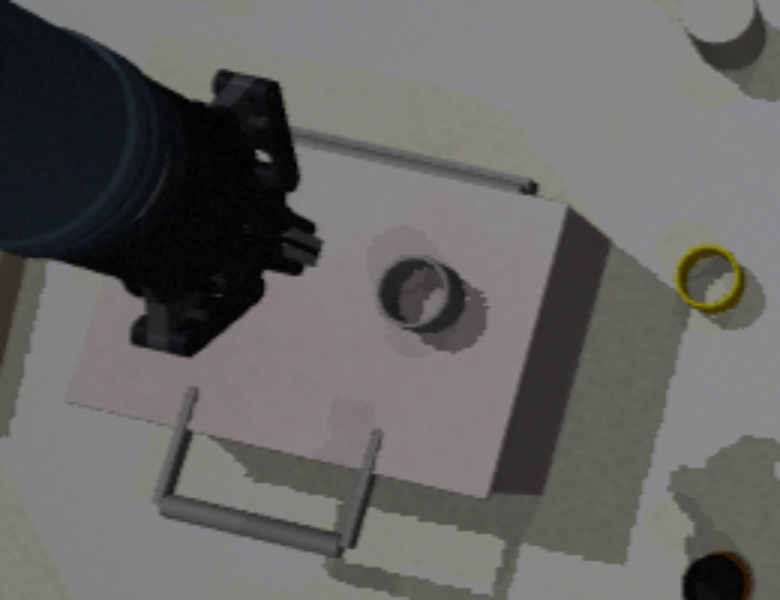

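```bash
python3 - <<'E'
import pickle
from h import *
im=pickle.load(open('pics/t2.pkl','rb'))
for z in (.25,.27,.29,.31): print(z,onplane(im,101,232,z).round(4))
P=cloud(im)
for v in range(226,240,2): print(v,[tuple(P[v,u].round(3)) for u in (96,100,104,106)])
w=pickle.load(open('pics/w2.pkl','rb'));Q=cloud(w)
for v in (270,274,276,278,280,285,290,296,304): print(v,Q[v,306].round(4),Q[v,312].round(4),Q[v,328].round(4))
cv2.imwrite('pics/w2c.png',cv2.resize(cv2.imread('pics/w2.png')[180:400,220:420],None,fx=2.7,fy=2.7))
w=pickle.load(open('pics/w1.pkl','rb'));Q=cloud(w)
for v in (290,292,296,300,310): print('w1',v,Q[v,208].round(4),Q[v,435].round(4))
E
```

```text
0.25 [0.5744 0.1884 0.25  ]
0.27 [0.5707 0.1788 0.27  ]
0.29 [0.5669 0.1693 0.29  ]
0.31 [0.5632 0.1598 0.31  ]
226 [(np.float64(0.569), np.float64(0.161), np.float64(0.323)), (np.float64(0.573), np.float64(0.165), np.float64(0.303)), (np.float64(0.575), np.float64(0.165), np.float64(0.293)), (np.float64(0.61), np.float64(0.244), np.float64(0.117))]
228 [(np.float64(0.566), np.float64(0.161), np.float64(0.322)), (np.float64(0.569), np.float64(0.162), np.float64(0.31)), (np.float64(0.572), np.float64(0.164), np.float64(0.292)), (np.float64(0.607), np.float64(0.244), np.float64(0.115))]
230 [(np.float64(0.564), np.float64(0.162), np.float64(0.32)), (np.float64(0.567), np.float64(0.163), np.float64(0.307)), (np.float64(0.569), np.float64(0.162), np.float64(0.296)), (np.float64(0.57), np.float64(0.161), np.float64(0.292))]
232 [(np.float64(0.562), np.float64(0.164), np.float64(0.317)), (np.float64(0.564), np.float64(0.164), np.float64(0.305)), (np.float64(0.566), np.float64(0.163), np.float64(0.295)), (np.float64(0.567), np.float64(0.162), np.float64(0.291))]
234 [(np.float64(0.559), np.
[... 916 characters left out ...]
8 [0.5633 0.1853 0.2946] [0.5657 0.1849 0.2949] [0.5721 0.1835 0.2946]
280 [0.5633 0.1848 0.2956] [0.5657 0.1845 0.296 ] [0.572  0.1835 0.2967]
285 [0.5636 0.1851 0.3014] [0.5659 0.1847 0.3017] [0.5719 0.1836 0.302 ]
290 [0.5638 0.1852 0.3064] [0.5659 0.1844 0.3057] [0.5718 0.1834 0.3062]
296 [0.564  0.1853 0.3119] [0.5661 0.1848 0.3118] [0.5717 0.1831 0.3108]
304 [0.5642 0.185  0.3179] [0.5663 0.1848 0.3183] [0.5716 0.1837 0.3184]
w1 290 [0.4799 0.1872 0.3533] [0.565  0.1714 0.3566]
w1 292 [0.4802 0.1868 0.3544] [0.5641 0.172  0.3594]
w1 296 [0.48   0.1855 0.3551] [0.564  0.1703 0.3591]
w1 300 [0.4792 0.1836 0.3544] [0.5639 0.1686 0.359 ]
w1 310 [0.4783 0.1798 0.355 ] [0.5634 0.1645 0.3589]
```

View pics/w2c.png

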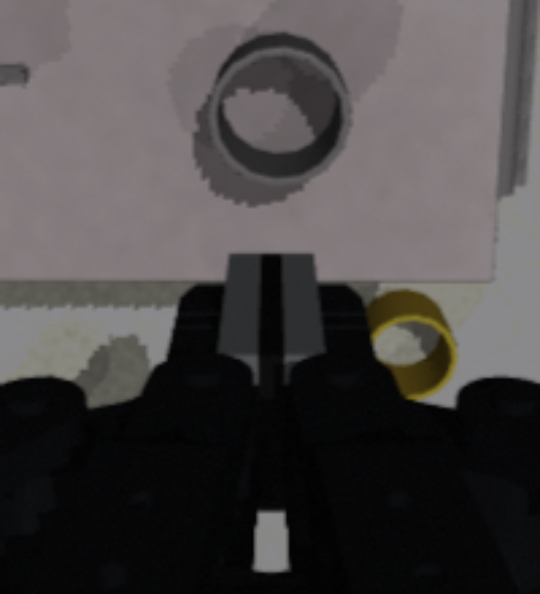

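Both cameras put the fingertips about 40 mm short of the reported TCP: at z≈0.290 with the TCP reported at 0.25. The open view agrees, at 0.353 with 0.300 reported, once the 13 mm swing is allowed for. That explains the miss, so I'll subtract 40 mm from commanded z and use contact guards.

```bash
python3 - <<'E'
from h import *
from plant import arm
arm.set_gripper(1.0)
print(arm.movel([.568,.173,.077],v=.12,contact_N=6))
arm.set_gripper(0.0,30)
o=arm.observe(); print(o['t'],o['gripper_width']*85,o['wrist_force'],o['tcp_pos'])
arm.movel([.568,.173,.22],v=.15)
o=arm.observe(); print(o['t'],o['gripper_width']*85,o['wrist_force'])
snap(arm,'wrist','w3')
E
```

```text
False
10.0 42.390138376113924 [-0.15197445 -1.18052759  8.88342162] [0.57022033 0.1730352  0.07935127]
11.1 42.47576684739347 [-0.306594   -1.29544359 -0.45437366]
```

View pics/w3.png

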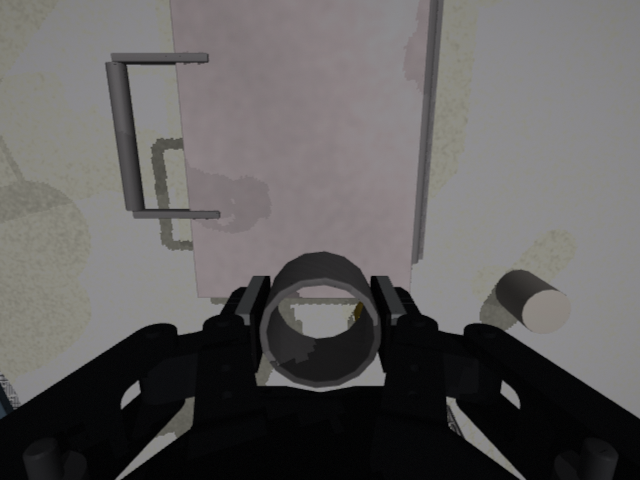

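The ring is held between the pads, centred at (320,320). Now to the basket.

```bash
python3 - <<'E'
from h import *
from plant import arm
arm.move_ptp([.602,-.239,.20],down(-.206+.15))
print(arm.movel([.602,-.239,.0],v=.15,contact_N=8))
o=arm.observe(); print(o['t'],o['gripper_width']*85,o['tcp_pos'])
arm.set_gripper(0.85)
arm.movel([.602,-.239,.20],v=.25)
o=arm.observe(); print(o['t'])
# move toward bar, high
arm.move_ptp([.40,.10,.25],down(-.206))
snap(arm,'top','t4'); print(arm.observe()['t'])
E
```

```text
False
14.1667 42.56261310713698 [ 0.60274132 -0.23941713  0.00107121]
15.5167
17.0417
```

View pics/t4.png

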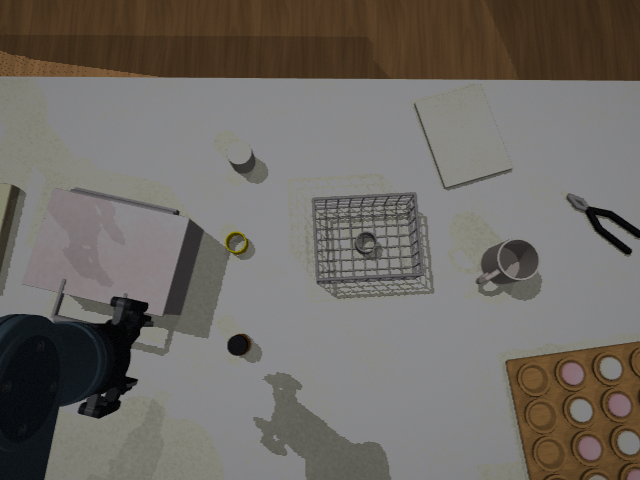

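The ring lies in the basket at (366,243), and the bystanders have not moved. Next is the bar.

```bash
python3 - <<'E'
from h import *
from plant import arm
arm.move_ptp([.434,.2655,.14],down(-.206))
arm.set_gripper(0.47)
snap(arm,'wrist','w5'); o=arm.observe(); print(o['t'],o['tcp_pos'],o['gripper_width'],o['wrist_force'])
E
```

```text
18.3333 [0.43425999 0.2651783  0.14041663] 0.47090817728588585 [ 0.4546906  -0.33846129  0.02195586]
```

View pics/w5.png

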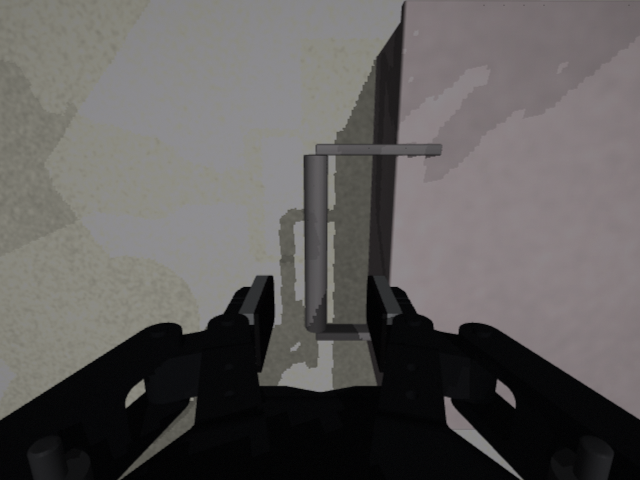

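```bash
python3 - <<'E'
import pickle
from h import *
from plant import arm
w=pickle.load(open('pics/w5.pkl','rb'))
a,b=onplane(w,315.5,156,.114),onplane(w,315.5,328,.114); m=(a+b)/2; print(a,b,m)
p=np.array([.434,.2655]) if np.linalg.norm(m[:2]-[.434,.2655])>.008 else (np.array([.434,.2655])+m[:2])/2
print(p)
print(arm.movel([*p,.054],v=.1,contact_N=6))
arm.set_gripper(0.0,30)
o=arm.observe(); print(o['t'],o['gripper_width']*85,o['wrist_force'],o['tcp_pos'])
snap(arm,'side','s6')
E
```

```text
[0.44361129 0.32114677 0.114     ] [0.42087216 0.21415261 0.114     ] [0.43224172 0.26764969 0.114     ]
[0.43312086 0.26657484]
False
19.6917 13.033740733293035 [-3.25145497  1.53176788  3.26898044] [0.43190434 0.2670576  0.05431796]
```

View pics/s6.png

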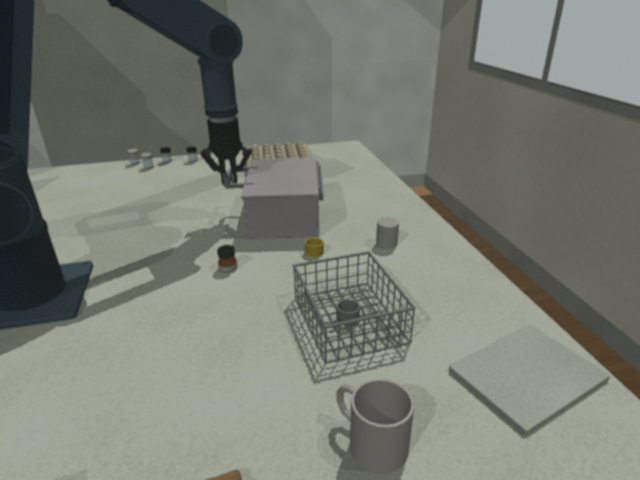

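The bar is gripped at 13 mm, and the ring shows inside the basket at (348,312). Now I lift in small arc steps, watching force and grip.

```bash
cat >> h.py <<'E'
G0=np.array([.4318,.267,.0543]); BX=np.array([np.cos(-.206),np.sin(-.206),0])
def barcmd(deg):
    t=np.radians(deg); rel=lambda t:(-.229*np.cos(t)+.004*np.sin(t), .229*np.sin(t)+.004*np.cos(t))
    a,b=rel(t); a0,b0=rel(0); return G0+BX*(a-a0)+np.array([0,0,b-b0])
def arc(arm,degs,v=.1):
    for d in degs:
        arm.movel(barcmd(d).tolist(),v=v)
        o=arm.observe(); F=np.array(o['wrist_force'])
        print(d,round(o['t'],2),F.round(1),round(o['gripper_width']*85,1),(o['tcp_pos']-barcmd(d)).round(4))
        if np.linalg.norm(F)>35 or o['gripper_width']*85<10: print('STOP'); return False
    return True
E
python3 - <<'E'
from h import *
from plant import arm
arc(arm,[5,10,16,22,28]); snap(arm,'side','s7'); snap(arm,'wrist','w7')
E
python3 -c "
import cv2,numpy as np
a=cv2.imread('pics/s7.png')[60:300,120:440];b=cv2.imread('pics/w7.png')
cv2.imwrite('pics/c7.png',np.hstack([cv2.resize(a,(400,300)),cv2.resize(b,(400,300))]))"
```

```text
5 20.09 [-0.1  2.4 -2.8] 13.1 [0.0001 0.0001 0.0002]
10 20.44 [-1.4  2.8 -1.8] 12.9 [-0.0002  0.0001 -0.0003]
16 20.83 [-3.6  3.  -1.3] 12.9 [-0.0007  0.0002 -0.0002]
22 21.23 [-5.6  3.2  0.6] 12.4 [-0.0013  0.0003 -0.0001]
28 21.62 [-7.8  4.8  2.1] 13.1 [-0.002   0.0004 -0.    ]
```

View pics/c7.png

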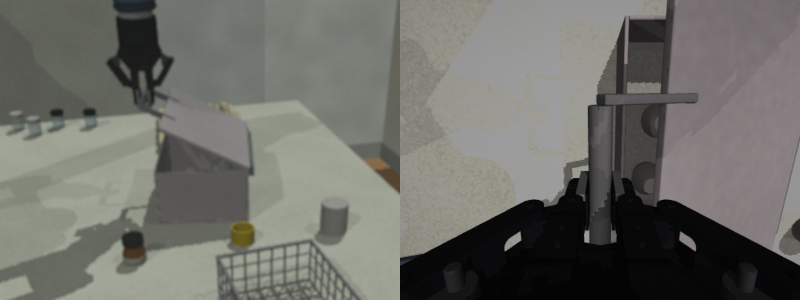

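The lid is following, with the bar still between the pads. Continuing.

```bash
python3 - <<'E'
from h import *
from plant import arm
arc(arm,[34,40,46,52]); snap(arm,'side','s8')
im=snap(arm,'top','t8'); snap(arm,'wrist','w8')
E
python3 -c "
import cv2,numpy as np
a=cv2.imread('pics/s8.png')[60:300,120:440];b=cv2.imread('pics/w8.png');c=cv2.imread('pics/t8.png')
cv2.imwrite('pics/c8.png',np.hstack([cv2.resize(a,(400,300)),cv2.resize(b,(400,300))]))"
```

```text
34 22.11 [-11.8   3.6   5.7] 12.8 [-0.0028  0.0005  0.0003]
40 22.5 [-15.1   2.9  11. ] 13.3 [-0.0034  0.0007  0.0011]
46 22.89 [-16.9   2.   15.2] 12.6 [-0.0032  0.0007  0.0022]
52 23.28 [-15.1   0.9  16.9] 12.6 [-0.002   0.0004  0.003 ]
```

View pics/c8.png

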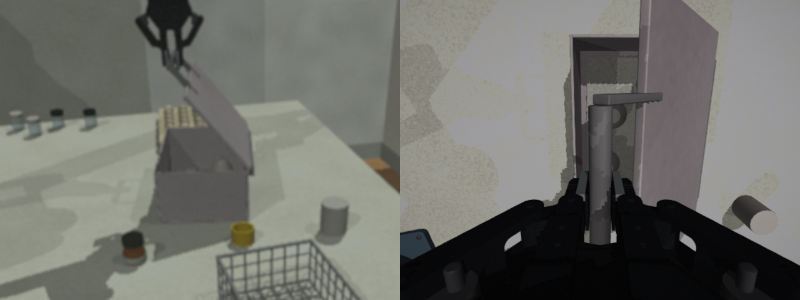

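View pics/t8.png

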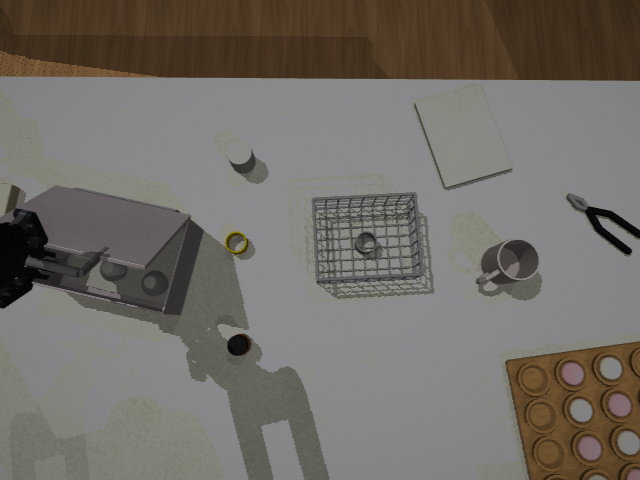

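```bash
cat >> h.py <<'E'
def lidangle(im,box=(60,180,195,262)):
    P=cloud(im); u0,u1,v0,v1=box; p=P[v0:v1,u0:u1].reshape(-1,3)
    H=np.array([.6565,.2185,0]); r=(p-H)@BX; l=(p-H)@np.array([-BX[1],BX[0],0])
    k=(p[:,2]>.14)&(p[:,2]<.30)&(r<.02)&(r>-.20)&(abs(l)<.13)
    q=p[k]
    for _ in range(4):
        c=q.mean(0); n=np.linalg.svd(q-c,full_matrices=False)[2][2]; d=abs((q-c)@n); q=q[d<max(.004,2*np.median(d))]
    n*=np.sign(n[2]); return np.degrees(np.arctan2(n@BX,n[2])),len(q),n.round(3),np.std((q-c)@n).round(4),c.round(3)
E
python3 - <<'E'
import pickle
from h import *
print(lidangle(pickle.load(open('pics/t8.pkl','rb'))))
print(barcmd(52))
E
```

```text
(np.float64(51.23327707722815), 5578, array([ 0.763, -0.16 ,  0.626]), np.float64(0.0008), array([0.586, 0.194, 0.2  ]))
[0.52103805 0.24835244 0.23321711]
```

The plane fit to the lid in the top depth image gives 51.2° against 52° commanded. I add a 5 mm outward radial correction to relieve the 22 N side load, then go past balance.

```bash
cat >> h.py <<'E'
_b=barcmd
def barcmd(deg):
    t=np.radians(deg); k=.005*min(1,max(0,(deg-20)/20)); return _b(deg)+k*(-BX*np.cos(t)+np.array([0,0,np.sin(t)]))
E
python3 - <<'E'
from h import *
from plant import arm
if arc(arm,[52,56,60,64,67],v=.06):
    arm.pause(.4); im=snap(arm,'top','t9'); print(lidangle(im,(60,180,185,262)), arm.observe()['t'])
    cv2.imwrite('pics/t9c.png',cv2.resize(cv2.imread('pics/t9.png')[140:350,0:260],None,fx=3,fy=2.8))
E
```

```text
52 23.68 [ 4.5  0.7 -3.3] 12.9 [ 0.0014 -0.0004 -0.0004]
56 24.11 [ 4.3  1.8 -8. ] 12.8 [ 0.0007 -0.0003 -0.0002]
60 24.53 [ 2.6  0.1 -5.7] 12.8 [ 0.0003 -0.0002  0.0003]
64 24.96 [-0.1 -0.3 -1.5] 12.7 [-0.0001 -0.0001  0.0005]
67 25.32 [-1.9 -1.5  4.9] 12.4 [ 0.0004 -0.0002  0.0009]
(np.float64(66.1483376380222), 3199, array([ 0.895, -0.19 ,  0.404]), np.float64(0.0009), array([0.609, 0.186, 0.218])) 25.7667
```

View pics/t9c.png

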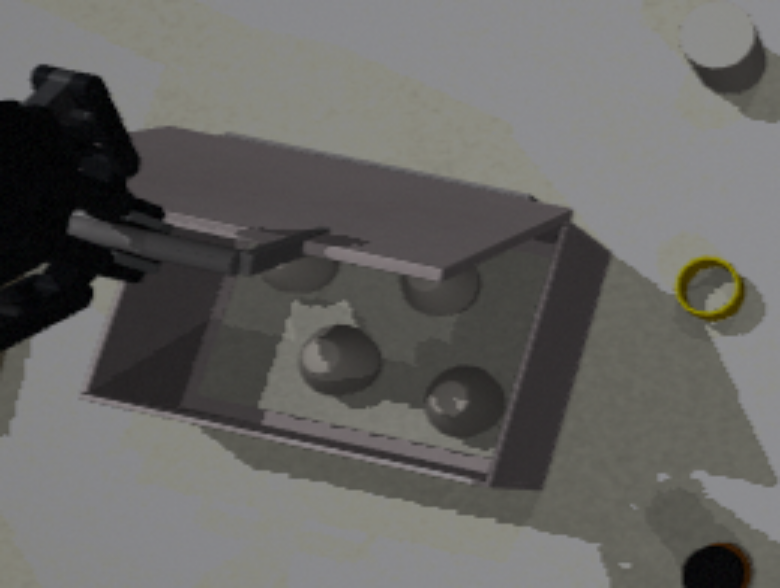

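The lid is at 66.1°, past balance, and the bar is still between the pads. Now back to about 53°.

```bash
python3 - <<'E'
from h import *
from plant import arm
if arc(arm,[64,61,58,55.5,53.5],v=.06):
    arm.pause(1.0); im=snap(arm,'top','t10'); print(lidangle(im,(60,180,190,262))); snap(arm,'side','s10'); arm.pause(.5)
    im=snap(arm,'top','t11'); print(lidangle(im,(60,180,190,262)))
    o=arm.observe(); print(o['t'],abs(o['joint_vel']).max(),o['gripper_width']*85,o['wrist_force'],o['tcp_pos'])
    b=cv2.imread('pics/s10.png')[60:360,120:440]; cv2.imwrite('pics/c10.png',np.hstack([cv2.resize(b,(400,375)),cv2.resize(cv2.imread('pics/t11.png'),(400,375))]))
E
```

```text
64 26.12 [-1.8 -2.2  6.5] 12.6 [ 0.0002 -0.0001  0.0007]
61 26.48 [-2.6 -2.6  4.4] 12.4 [ 0.0003 -0.0001  0.0003]
58 26.84 [-0.1 -1.6  0.7] 12.7 [-0.     -0.     -0.0005]
55.5 27.16 [ 1.5 -1.8 -1. ] 12.4 [-0.0003  0.0001 -0.0005]
53.5 27.44 [ 2.8 -2.1 -1.8] 12.7 [-0.0001  0.     -0.0004]
(np.float64(52.57023352473677), 5469, array([ 0.777, -0.164,  0.608]), np.float64(0.0008), array([0.587, 0.193, 0.203]))
(np.float64(52.58769288899737), 5485, array([ 0.777, -0.164,  0.608]), np.float64(0.0009), array([0.587, 0.193, 0.203]))
29.0917 0.003890025622430922 12.638273289407492 [ 4.04399812 -1.46029064 -5.04135915] [0.52304388 0.24796453 0.24060784]
```

View pics/c10.png

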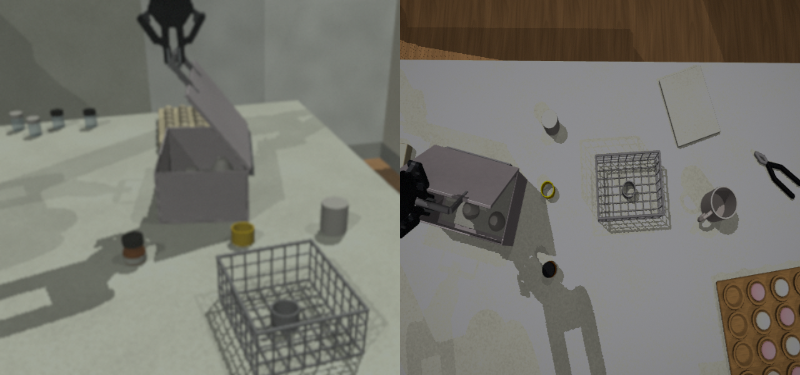

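The lid is steady at 52.6° and still gripped. The ring is in the basket and everything else is unmoved, so I hand the job in.

```bash
python3 -c "
from plant import arm
arm.job_done(); print('done')"
```

```text
the job is handed in; nothing more can be done
done
```

The steel ring cutter is in the wire basket. The lid went past its balance point and is now held motionless by its bar just below it. I handed the job in at about 29 s, and no verdict was reported.

- **Lid angle:** plane fits to the top camera's depth image gave 66.1° at the highest point and then 52.6° in two pictures over half a second apart. The balance point is 60° and the allowed band is 45–60°.
- **Final hold:** the bar was still between the pads (reading 12.6 mm for a 14 mm bar), with a wrist force of about 7 N and the joints effectively still.
- **Bystanders:** the last pictures show the ring in the basket. The jar, mug, pot and yellow ring look unmoved by eye.

**Disagreements along the way:**
- **Missed first grasp:** the gripper closed above the ring because the real fingertips sit about 40 mm short of the reported tool point. Two cameras agreed on this, and I corrected for it. On the second try the tool pressed the lid with about 9 N while gripping.
- **Side load on the lift:** the arc I first commanded was about 5 mm too tight, which built up to about 23 N at the wrist before I corrected it. That is well under the 120 N wrist limit.

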